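# Sweep weld bosses through the tray gate

### The job

Without picking anything up, push the three short round steel bosses on the sorting tray with the fingertips, one at a time, through the narrow gate at the tray's far end so that each drops into the slot behind it; let each one drop before the next enters the gate. Leave the tall brass coupling, the hex nut, the angle offcut and everything else lying about where they are.

Things in the scene. Friction and masses are not known exactly. Their poses are not given: they have to be found in the camera images.
- tray: Fixed sorting tray, dark steel deck, green fences. Origin on the bench; x points to the gate, away from the robot (within 0.45 rad of world x), z up; mm below are in this frame. Flat deck, top at z = 70, from x = -130 (open edge) to 85, 300 wide between side fences. Fences are 14 tall. Funnel wings run from x = 11, y = +-150 straight in to the gate at x = 85, y = +-21
- gate (a point): Middle of the gate at deck-top height (tray x = 85, y = 0, z = 70 mm); tray axes. The gap is 42 mm wide: two bosses cannot pass side by side. The slot's near edge is exactly here, so a boss tips in once its centre is past this point
- slot (a point): Middle of the open slot behind the gate, at deck-top height (tray x = 113.5 mm). The opening is 57 mm long in x and 42 mm wide, fenced on its other three sides; the box under it has its floor 66 mm below the deck top and spans tray x = 50 to 160, y = +-65 mm
- focus (a point): Point on the deck top 50 mm before the gate on its centre line (tray x = 35, y = 0). Bosses and coupling start, in any order, on an arc of 95 mm radius about it, at about 20 and 58 degrees either side of the tray's -x direction (within 4 mm in x and y); the straight way from each to this point is free
- boss1_center (a point): short round plain-steel weld boss, 32 mm diameter, 14 mm tall, about 85 g, lying flat on the tray deck, with a dark 12 mm hole mark on top. This point is its centre, 7 mm above its underside. The three bosses are identical. It slides when pushed; two neighbours start at least 50 mm apart, centre to centre
- boss2_center (a point): short round plain-steel weld boss, 32 mm diameter, 14 mm tall, about 85 g, lying flat on the tray deck, with a dark 12 mm hole mark on top. This point is its centre, 7 mm above its underside. The three bosses are identical. It slides when pushed; two neighbours start at least 50 mm apart, centre to centre
- boss3_center (a point): short round plain-steel weld boss, 32 mm diameter, 14 mm tall, about 85 g, lying flat on the tray deck, with a dark 12 mm hole mark on top. This point is its centre, 7 mm above its underside. The three bosses are identical. It slides when pushed; two neighbours start at least 50 mm apart, centre to centre
- coupling: Brass pipe coupling standing upright on the deck among the bosses, 32 mm diameter over its end collars, 45 mm tall, 150 g; origin at the centre of its underside. To be left alone
- nut: Steel hex nut, 34 mm across flats, 18 mm tall, lying on the deck's near left corner (about tray x = -107, y = 117 mm); origin at the centre of its underside. To be left alone
- offcut: Aluminium angle offcut, one upright flange, on the deck's near right corner (about tray x = -105, y = -117 mm), 30 by 50 mm, 30 mm tall; origin at the centre of its underside. To be left alone
- hammer: Hammer lying on the bench left of the tray, roughly along y; a bystander. Origin underneath it
- brush: Brush lying on the bench right of the tray, roughly along y; a bystander. Origin underneath it

How it is judged:
By the outcome, as a careful person would: the job done as asked, in the order asked, and still so for the second after the job is handed in, with the robot touching nothing.
It also fails if it takes over 64 s, if anything falls off the work surface, if the arm or the gripper's body presses on something with over 40 N, if the wrist force passes 120 N, or if a joint passes its speed limit or range.

### The arm

A 7-joint arm with a two-finger parallel gripper is mounted at the origin on the work surface. World frame = base frame: x ahead of the robot, y to its left, z up, the work surface at z = 0. Lengths are in m, angles in degrees, forces in N, time in s.
With the tool pointing down it reaches from about 0.425 to 0.875 m from the base axis. Payload 4.7 kg.
Tool frame: the origin (TCP) lies on the centre line of the jaws, within the pads' length; the fingertips stand 25 mm ahead of it and the grasp point (between the pads) lies 6 mm ahead of it; z points along the fingers, y is the direction in which the jaws open and shut (so a half turn about z gives the same grasp; the last joint's range is limited). The gripper opens to 87 mm and grips with 3 to 60 N. Pads are 19 mm wide; open, the fingers measure 117 mm over their backs; the gripper's body (75 mm by 190 mm) begins 51 mm behind the grasp point.
Start: joints at [71.969, 18.392, -4.016, 83.108, 1.295, 78.541, -3.26], TCP at [0.21, -0.615, 0.248] pointing down, gripper open.
Joint ranges: [-163.93, 163.93], [-17.29, 119.83], [-79.2, 71.16], [3.27, 140.29], [-89.18, 269.18], [5.43, 117.66], [-154.24, 154.24]. Speed limits (degrees/s): [147.25, 147.25, 180, 180, 180, 180, 180].

### API

Orientations are given as [roll, pitch, yaw] about the fixed x, y, z axes, in that order (R = Rz(yaw) Ry(pitch) Rx(roll)).
In Python, from cell import env gives the robot as it stands.
- The arm moves only by the shell command python3 -m creep 'ROWS' [OPENING] [FORCE]. ROWS is JSON, a list of rows, each an object of numbers: "tx", "ty", "tz": the shift along the tool's x, y, z in m; "rx", "ry", "rz": the turn, a rotation vector about the tool's x, y, z in degrees. In form: [{"tx": .., "ty": .., "tz": .., "rx": .., "ry": .., "rz": ..}, ...]. A call has 1 to 20 rows; each row shifts and turns the commanded pose from where the row before left it, along the tool's axes as they then stand; what a row does not reach is not made up. A row lasts 1/8 s, in which the tool goes at most 62.5 mm and 10.7 degrees, less where a joint would pass 70% of its speed; a pose out of reach is approached as far as the arm can. A call is refused whole if a number of a shift passes 0.0625 or a number of a turn 10.7, either way. A call with a gripper value outside its range is refused whole. OPENING is the finger opening in m, from 0 to 0.087, set as the call begins (- or left out, the last holds). The fingers move at their own pace and stop on an object; FORCE is the grip in N (left out, the last holds). Time passes only in rows, so rows that do not move let the fingers close. It gives the time, the measured TCP pose, the force and the opening at its end, in the units of the state.
- env.get_obs(): the state, without advancing time (a new reading comes with each control period).
- env.read_camera(name): name is "scene" or "side" or "wrist"; returns a dict with "pixels" (480x640x3 uint8, red, green, blue), "intrinsics" (3x3 intrinsics, pixels), "R" (3x3) and "t" (3): a world point X has camera coordinates R X + t. Camera axes: x right, y down, z forward; pixel columns grow to the right and rows downward; lengths in m; the calibration is good to about 2 mm. A picture is of the moment at which its call begins. There is no depth.
- env.sign_off(): hands the job in, once; it reports no verdict.
The state is a dict: "time_s": time; "qpos": joint angles; "joint_velocities": joint speeds; "effort": joint torques, N m; "tool_pos": TCP position; "tool_rot": TCP orientation; "force": force on the tool from outside, world axes, zero at the start; "wrist_torque": the same for the moment, N m; "grip_width": finger opening in m.
Only numpy, scipy, OpenCV 4.12 (cv2) and the standard library are available. Lean on these libraries where they do the work, as an engineer would, in place of code of your own. Each camera call takes 0.05 s, during which the arm holds its last target.

## Working session

There is one attempt and no reset: what is moved stays moved. The work goes in short steps, Python scripts to look and compute and a shell command to move; the robot and the scene stay as the last step left them, time stands still between calls to the robot, and variables do not carry over. Pictures are saved under pics/ and viewed, and the job is handed in when it is done.

```bash
mkdir -p pics; ls
python3 - <<'E'
from cell import env
import cv2
o=env.get_obs();print(o)
for n in ["scene","side","wrist"]:
    c=env.read_camera(n);cv2.imwrite(f"pics/{n}0.png",c["pixels"][:,:,::-1]);print(n,c["intrinsics"],c["R"],c["t"])
E
```

```text
pics
{'time_s': 0.0, 'qpos': array([71.96884952, 18.43775796, -4.01573303, 83.17590297,  1.29570426,
       78.54123503, -3.25840411]), 'joint_velocities': array([ 0.13328998, -0.00888209,  0.10512934,  0.05448612, -0.09685489,
       -0.07860079,  0.07116884]), 'effort': array([-1.21813091e-04, -4.91287029e+01, -4.03951239e-01, -3.12532961e+01,
       -6.38588704e-02,  4.40629700e-02,  1.73648696e-04]), 'tool_pos': array([ 0.20967651, -0.61470633,  0.24646749]), 'tool_rot': array([-1.79890390e+02,  6.48158523e-03,  1.88428561e+01]), 'force': array([0.45741296, 0.56261323, 0.26848183]), 'wrist_torque': array([ 0.00169732,  0.02796316, -0.04042156]), 'grip_width': 0.08702497711062596}
scene [[496.92028376   0.         320.09735918]
 [  0.         496.92028376 247.28758622]
 [  0.           0.           1.        ]] [[ 0.6707207   0.7413587  -0.02282596]
 [ 0.43355143 -0.41684018 -0.79892266]
 [-0.60180304  0.52595774 -0.60100046]] [-0.37721442 -0.16662419  1.54819247]
side [[557.08743887   0.         311.54512098]
 [  0.         557.08743887 233.39654484]
 [  0.           0.           1.        ]] [[-0.72353398 -0.69018995  0.01167969]
 [-0.51723097  0.53085887 -0.67131288]
 [ 0.45713313 -0.49175878 -0.74108205]] [0.40519054 0.32796912 1.22672788]
wrist [[392.6821488    0.         319.57787791]
 [  0.         392.6821488  234.88347737]
 [  0.           0.           1.        ]] [[ 0.32259735 -0.94653327 -0.00239236]
 [-0.91704848 -0.31317232  0.2468708 ]
 [-0.23442065 -0.07744596 -0.96904545]] [-0.64892916 -0.03066982  0.39133836]
```

View pics/scene0.png

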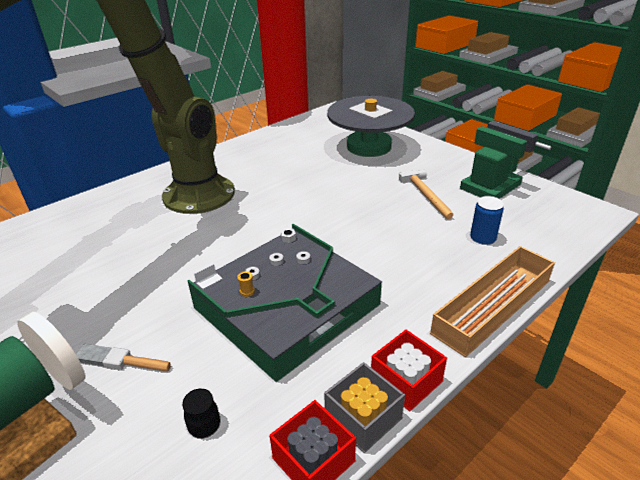

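View pics/side0.png

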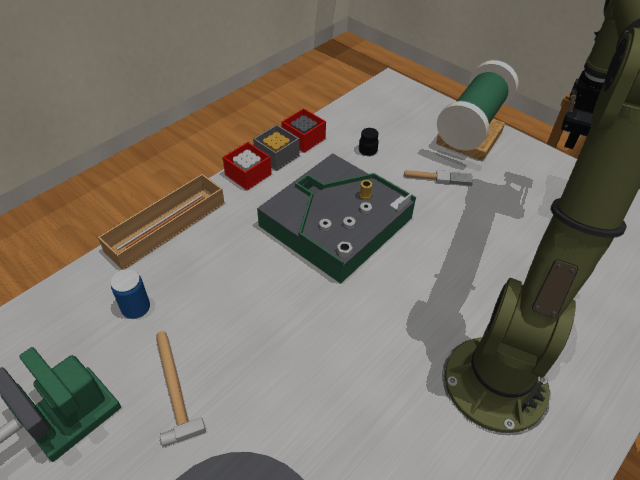

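The side view shows the tray: coupling at (366,188), bosses at about (366,207), (349,222) and (325,224), nut at (345,247), gate near (311,186). I'll zoom in for a precise fix.

Run:
```python
import cv2
a=cv2.imread("pics/side0.png")[145:285,245:425];cv2.imwrite("pics/side0z.png",cv2.resize(a,None,fx=4.2,fy=4.2,interpolation=cv2.INTER_CUBIC))
a=cv2.imread("pics/scene0.png")[215:375,180:390];cv2.imwrite("pics/scene0z.png",cv2.resize(a,None,fx=3.7,fy=3.7,interpolation=cv2.INTER_CUBIC))
```

```text
(no output)
```

View pics/side0z.png

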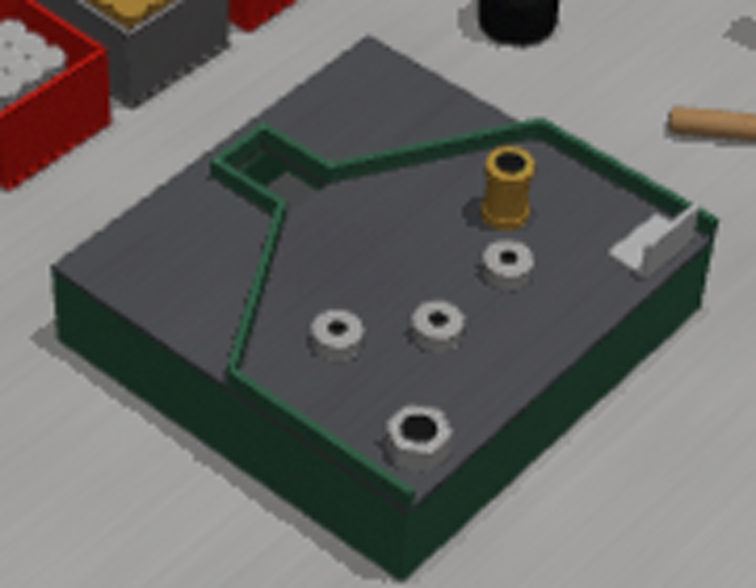

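View pics/scene0z.png

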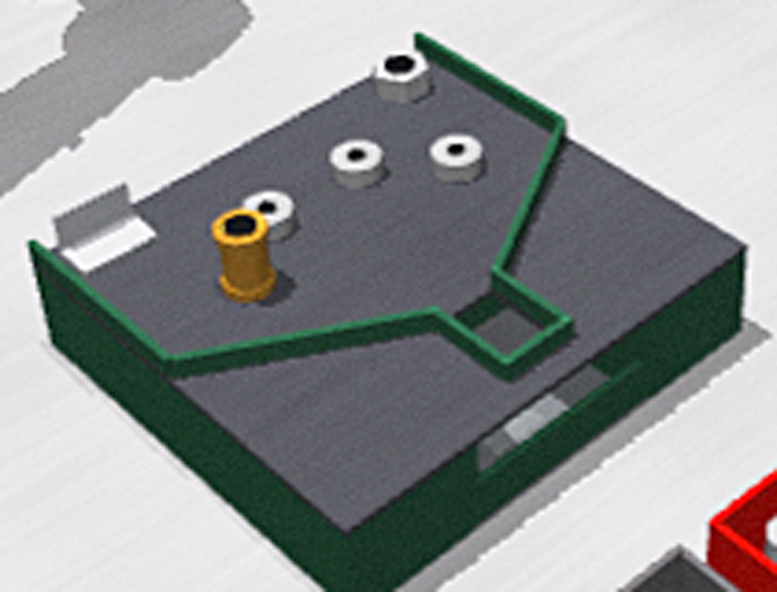

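```bash
cat > h.py <<'E'
import numpy as np, cv2, json
from cell import env
def cal(c): return [np.array(c[k]) for k in("intrinsics","R","t")]
def ray(c,u,v,z):
    K,R,t=cal(c); C=-R.T@t; d=R.T@np.linalg.solve(K,[u,v,1.]); return (C+d*(z-C[2])/d[2])[:2]
def proj(c,P):
    K,R,t=cal(c); p=K@(R@np.array(P)+t); return p[:2]/p[2]
E
python3 - <<'E'
from h import *
from scipy.optimize import least_squares
S=env.read_camera("side");C=env.read_camera("scene")
s=lambda u,v:(245+(u+.5)/4.2-.5,145+(v+.5)/4.2-.5)
q=lambda u,v:(180+(u+.5)/3.7-.5,215+(v+.5)/3.7-.5)
L=[((11,150),s(233,373),q(563,122)),((11,-150),s(540,122),q(167,360)),((85,21),s(281,205),q(497,270)),((85,-21),s(325,165),q(437,311)),((-130,150),s(412,490),q(418,36)),((-130,-150),s(716,216),q(35,243))]
W=[];M=[]
for m,a,b in L:
    A=ray(S,*a,.084);B=ray(C,*b,.084);print(m,A.round(4),B.round(4)); W.append((A+B)/2);M.append(np.array(m)/1000)
W=np.array(W);M=np.array(M)
T=lambda p,m:p[:2]+m@np.array([[np.cos(p[2]),np.sin(p[2])],[-np.sin(p[2]),np.cos(p[2])]])
r=least_squares(lambda p:(T(p,M)-W).ravel(),[.6,0,0]);p=r.x
print("tray",p,np.degrees(p[2]));print((T(p,M)-W).round(4))
np.save("tray.npy",p)
for cam,c,box in (("side",S,(290,195,390,240)),("scene",C,(235,245,315,285))):
    im=c["pixels"];x0,y0,x1,y1=box
    sub=im[y0:y1,x0:x1].astype(int)
    # bright ring tops
    m=((sub.min(2)>150)).astype(np.uint8)
    n,lab,st,ce=cv2.connectedComponentsWithStats(m)
    for i in range(1,n):
        if st[i,4]<20: continue
        cs,_=cv2.findContours((lab==i).astype(np.uint8),0,2)
        (u,v)=cv2.minEnclosingCircle(cs[0])[0]
        e=cv2.fitEllipse(cs[0])
        w=ray(c,x0+e[0][0],y0+e[0][1],.084)
        d=w-p[:2];cc,ss=np.cos(p[2]),np.sin(p[2])
        print(cam,st[i],(x0+e[0][0],y0+e[0][1]),np.round(e[1],1),w.round(4),np.round([d[0]*cc+d[1]*ss,-d[0]*ss+d[1]*cc],4))
E
```

```text
(11, 150) [0.5645 0.0385] [0.5713 0.0317]
(11, -150) [ 0.576  -0.2651] [ 0.5789 -0.2726]
(85, 21) [ 0.6443 -0.0868] [ 0.6482 -0.0927]
(85, -21) [ 0.6497 -0.1342] [ 0.6508 -0.14  ]
(-130, 150) [0.4273 0.0315] [0.432  0.0271]
(-130, -150) [ 0.4378 -0.2744] [ 0.4416 -0.2748]
tray [ 0.5631886  -0.11722535  0.03618415] 2.073199178369543
[[ 0.0009 -0.002 ]
 [ 0.0022  0.0021]
 [ 0.0011 -0.0034]
 [-0.0014  0.002 ]
 [-0.0018 -0.0014]
 [-0.001   0.0027]]
side [72  8 10  7 30] (366.30529022216797, 205.96248817443848) [6.1 8.4] [ 0.5077 -0.1534] [-0.0567 -0.0342]
side [55 22 10  8 38] (349.3893623352051, 220.5396614074707) [6.9 9.3] [ 0.5049 -0.0821] [-0.057   0.0372]
side [31 24 10  8 38] (325.33900451660156, 222.60042762756348) [6.9 9.4] [ 0.5443 -0.0334] [-0.0158  0.0844]
scene [  0   0  26  15 202] (-2439.213623046875, 2348.88818359375) [ 132.2 6776.8] [ 0.8011 -1.5833] [ 0.1847 -1.4737]
scene [61  6 14  9 79] (302.69144439697266, 255.16386318206787) [ 7.8 13.3] [ 0.5458 -0.0367] [-0.0144  0.0811]
scene [34  8 14  9 80] (275.5980110168457, 256.6909599304199) [ 7.8 13.6] [ 0.5068 -0.0857] [-0.0552  0.0335]
scene [11 22 13  9 63] (252.0212287902832, 270.6359806060791) [ 7.4 12.2] [ 0.5102 -0.1551] [-0.0543 -0.0359]
```

Both views agree to about 4 mm, so averaged in the tray frame: A(-55.5,-35), B(-56,35), C(-15,83), with the coupling at about (-15,-81). I'll push with the jaws set to a 16 mm gap, so the boss sits in a two-point cradle.

```bash
cat >> h.py <<'E'
tp=np.load("tray.npy")
def w2t(w):
    d=np.array(w)[:2]-tp[:2];c,s=np.cos(tp[2]),np.sin(tp[2]);return np.array([d[0]*c+d[1]*s,-d[0]*s+d[1]*c])*1000
def t2w(m):
    m=np.array(m)/1000;c,s=np.cos(tp[2]),np.sin(tp[2]);return tp[:2]+[m[0]*c-m[1]*s,m[0]*s+m[1]*c]
def where():
    o=env.get_obs();y=o["tool_rot"][2]
    print("t",round(o["time_s"],2),"tray xy",w2t(o["tool_pos"]).round(1),"z",o["tool_pos"][2].round(4),"th",round(y-np.degrees(tp[2]),2),"rp",o["tool_rot"][:2].round(2),"F",o["force"].round(1),"w",round(o["grip_width"],4))
    return o
def goto(x,y,th,z):
    o=where();yaw=np.radians(o["tool_rot"][2]);d=t2w((x,y))-o["tool_pos"][:2]
    print("now-axes tx,ty,tz mm",np.round([1e3*(d[0]*np.cos(yaw)+d[1]*np.sin(yaw)),1e3*(d[0]*np.sin(yaw)-d[1]*np.cos(yaw)),1e3*(o["tool_pos"][2]-z)],1),"then rz",round(np.degrees(yaw-tp[2])-th,1))
def behind(bx,by,fx=35,fy=0,back=38,z=.16):
    th=np.arctan2(fy-by,fx-bx);goto(bx-back*np.cos(th),by-back*np.sin(th),np.degrees(th),z)
E
python3 -c "
from h import *
behind(-55.5,-35,z=.2)"
```

```text
t 0.25 tray xy [-371.2 -484.6] z 0.2471 th 16.77 rp [-1.7995e+02  1.0000e-02] F [-0.3 -0.3 -0.4] w 0.0873
now-axes tx,ty,tz mm [ 394.1 -336.5   47.1] then rz -4.4
```

```bash
python3 -m creep '[{"tx":0.015,"ty":-0.013},{"tx":0.03,"ty":-0.026},{"tx":0.04,"ty":-0.034},{"tx":0.04,"ty":-0.034},{"tx":0.04,"ty":-0.034},{"tx":0.04,"ty":-0.034},{"tx":0.04,"ty":-0.034},{"tx":0.04,"ty":-0.034},{"tx":0.04,"ty":-0.034},{"tx":0.035,"ty":-0.03},{"tx":0.02,"ty":-0.018},{"tx":0.01,"ty":-0.008},{},{}]' 0.016 20
python3 - <<'E'
from h import *
behind(-55.5,-35,z=.2)
c=env.read_camera("wrist");cv2.imwrite("pics/w1.png",c["pixels"][:,:,::-1])
E
```

```text
t 0.25 tray xy [-371.2 -484.6] z 0.2471 th 16.77 rp [-1.7995e+02  1.0000e-02] F [-0.3 -0.3 -0.4] w 0.0873
now-axes tx,ty,tz mm [ 394.1 -336.5   47.1] then rz -4.4$[0]: bad value
```

View pics/w1.png

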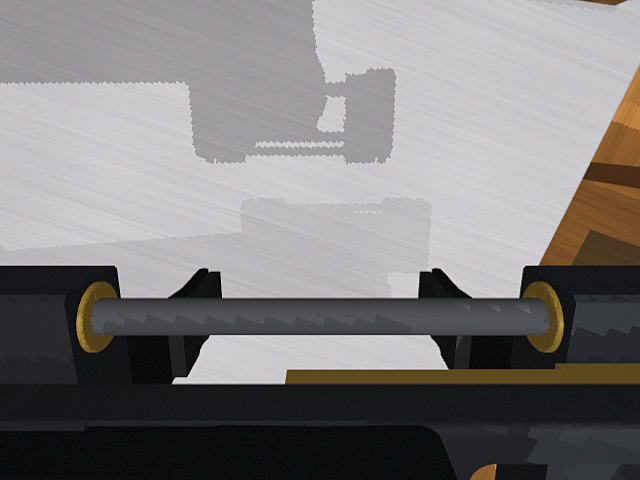

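The move was refused, so the picture only shows the bench at the start pose. Every row probably needs all six keys.

```bash
python3 -m creep '[{"tx":0.015,"ty":-0.013,"tz":0,"rx":0,"ry":0,"rz":0},{"tx":0.03,"ty":-0.026,"tz":0,"rx":0,"ry":0,"rz":0},{"tx":0.04,"ty":-0.034,"tz":0,"rx":0,"ry":0,"rz":0},{"tx":0.04,"ty":-0.034,"tz":0,"rx":0,"ry":0,"rz":0},{"tx":0.04,"ty":-0.034,"tz":0,"rx":0,"ry":0,"rz":0},{"tx":0.04,"ty":-0.034,"tz":0,"rx":0,"ry":0,"rz":0},{"tx":0.04,"ty":-0.034,"tz":0,"rx":0,"ry":0,"rz":0},{"tx":0.04,"ty":-0.034,"tz":0,"rx":0,"ry":0,"rz":0},{"tx":0.04,"ty":-0.034,"tz":0,"rx":0,"ry":0,"rz":0},{"tx":0.035,"ty":-0.03,"tz":0,"rx":0,"ry":0,"rz":-2.2},{"tx":0.02,"ty":-0.018,"tz":0,"rx":0,"ry":0,"rz":-2.2},{"tx":0.01,"ty":-0.008,"tz":0,"rx":0,"ry":0,"rz":0},{"tx":0,"ty":0,"tz":0,"rx":0,"ry":0,"rz":0}]' 0.016 20
python3 - <<'E'
from h import *
behind(-55.5,-35,z=.2)
c=env.read_camera("wrist");cv2.imwrite("pics/w2.png",c["pixels"][:,:,::-1])
E
```

```text
time_s: 1.92
tool_pos: [0.4695, -0.1734, 0.2475]
tool_rot: [180.0, 0.0, 23.2]
force: [-0.8, -0.7, -0.0]
grip_width: 0.016
t 1.93 tray xy [-95.7 -52.7] z 0.2475 th 21.15 rp [1.7998e+02 3.0000e-02] F [-0.8 -0.7 -0. ] w 0.016
now-axes tx,ty,tz mm [ 5.9 -2.  47.5] then rz 0.0
```

View pics/w2.png

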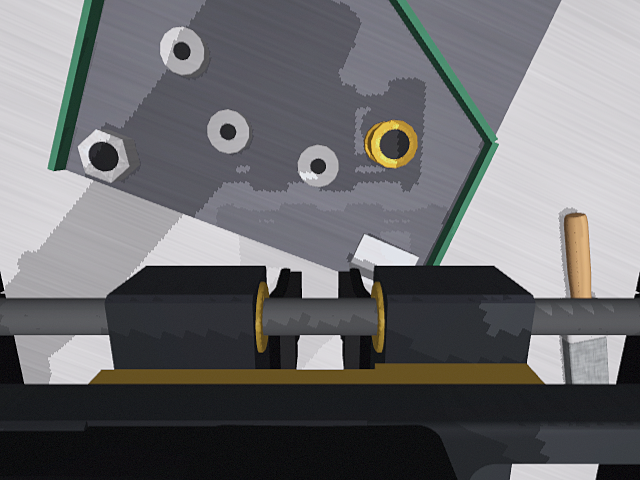

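The wrist view shows A's hole at (318,166), B's at (228,131), C's at (182,51) and the coupling at about (393,144). Boss A lines up with the jaw centre at column 320. I'll cross-check with rays.

```bash
cat >> h.py <<'E'
def holes(c,zt=.084):
    im=c["pixels"].astype(int);g=im.max(2);m=(g<50).astype(np.uint8);n,l,st,ce=cv2.connectedComponentsWithStats(m)
    for i in range(1,n):
        x,y,w,h,a=st[i]
        if 60<a<900 and .6<w/h<1.6 and a>.6*w*h and y+h<262: print("hole",ce[i].round(1),a,"tray",w2t(ray(c,*ce[i],zt)).round(1))
E
python3 - <<'E'
from h import *
c=env.read_camera("wrist");holes(c)
for n,u,v,z in [("knee-",497,141,.084),("near+",52,168,.084),("near-bottom",66,170,.070)]: print(n,w2t(ray(c,u,v,z)).round(1))
where()
E
```

```text
hole [179.9  49.5] 214 tray [-14.9  83.6]
hole [226.2 130.3] 182 tray [-55.8  36.2]
hole [103.1 156.4] 557 tray [-107.4  117.2]
hole [316.6 164.8] 166 tray [-55.4 -35.6]
knee- [   9.5 -155.2]
near+ [-129.9  151.5]
near-bottom [-131.9  149.1]
t 2.02 tray xy [-96.3 -54.2] z 0.2473 th 21.0 rp [1.7998e+02 5.0000e-02] F [-0.2  0.  -1.1] w 0.0159
```

Wrist, side and scene agree within about 1 mm. Descending behind A.

```bash
python3 -m creep '[{"tx":0.003,"ty":-0.001,"tz":0.015,"rx":0,"ry":0,"rz":0},{"tx":0.002,"ty":-0.001,"tz":0.03,"rx":0,"ry":0,"rz":0},{"tx":0,"ty":0,"tz":0.04,"rx":0,"ry":0,"rz":0},{"tx":0,"ty":0,"tz":0.035,"rx":0,"ry":0,"rz":0},{"tx":0,"ty":0,"tz":0.02,"rx":0,"ry":0,"rz":0},{"tx":0,"ty":0,"tz":0.008,"rx":0,"ry":0,"rz":0},{"tx":0,"ty":0,"tz":0,"rx":0,"ry":0,"rz":0},{"tx":0,"ty":0,"tz":0,"rx":0,"ry":0,"rz":0}]' 0.016 20
python3 - <<'E'
from h import *
behind(-55.5,-35.5,z=.099)
c=env.read_camera("wrist");cv2.imwrite("pics/w3.png",c["pixels"][:,:,::-1]);holes(c);where()
E
```

```text
time_s: 3.02
tool_pos: [0.4741, -0.1697, 0.1004]
tool_rot: [179.9, -0.1, 23.2]
force: [0.8, 0.8, 1.0]
grip_width: 0.0157
t 3.02 tray xy [-90.9 -49.2] z 0.1004 th 21.14 rp [ 1.7993e+02 -6.0000e-02] F [0.8 0.8 1. ] w 0.0157
now-axes tx,ty,tz mm [-0.   0.1  1.4] then rz -0.3
t 3.08 tray xy [-90.8 -49.2] z 0.1005 th 21.15 rp [ 1.7991e+02 -7.0000e-02] F [-0.8  0.1  0. ] w 0.0163
```

View pics/w3.png

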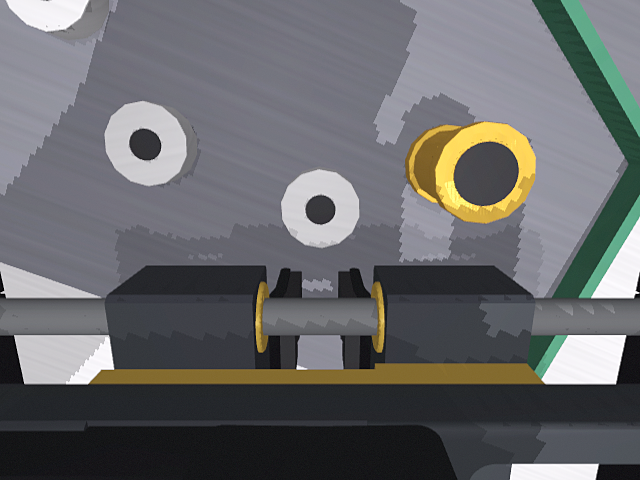

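Boss A is at (320,209), centred between the jaws. Pushing it to near the focus.

```bash
python3 -m creep '[{"tx":0.004,"ty":0,"tz":0.001,"rx":0,"ry":0,"rz":0},{"tx":0.004,"ty":0,"tz":0,"rx":0,"ry":0,"rz":0},{"tx":0.003,"ty":0,"tz":0,"rx":0,"ry":0,"rz":0},{"tx":0.003,"ty":0,"tz":0,"rx":0,"ry":0,"rz":0},{"tx":0.003,"ty":0,"tz":0,"rx":0,"ry":0,"rz":0},{"tx":0.005,"ty":0,"tz":0,"rx":0,"ry":0,"rz":0},{"tx":0.008,"ty":0,"tz":0,"rx":0,"ry":0,"rz":0},{"tx":0.01,"ty":0,"tz":0,"rx":0,"ry":0,"rz":0},{"tx":0.01,"ty":0,"tz":0,"rx":0,"ry":0,"rz":0},{"tx":0.01,"ty":0,"tz":0,"rx":0,"ry":0,"rz":0},{"tx":0.01,"ty":0,"tz":0,"rx":0,"ry":0,"rz":0},{"tx":0.01,"ty":0,"tz":0,"rx":0,"ry":0,"rz":0},{"tx":0.009,"ty":0,"tz":0,"rx":0,"ry":0,"rz":0},{"tx":0.007,"ty":0,"tz":0,"rx":0,"ry":0,"rz":0},{"tx":0.004,"ty":0,"tz":0,"rx":0,"ry":0,"rz":0},{"tx":0.002,"ty":0,"tz":0,"rx":0,"ry":0,"rz":0},{"tx":0,"ty":0,"tz":0,"rx":0,"ry":0,"rz":0}]' 0.016 20
python3 - <<'E'
from h import *
c=env.read_camera("wrist");cv2.imwrite("pics/w4.png",c["pixels"][:,:,::-1]);holes(c);where()
E
```

```text
time_s: 5.2
tool_pos: [0.5673, -0.1291, 0.0986]
tool_rot: [180.0, -0.0, 23.2]
force: [1.0, -1.3, -0.1]
grip_width: 0.0165
t 5.25 tray xy [  3.6 -12.1] z 0.0986 th 21.16 rp [179.99  -0.  ] F [-0.2  0.5 -0.2] w 0.0159
```

View pics/w4.png

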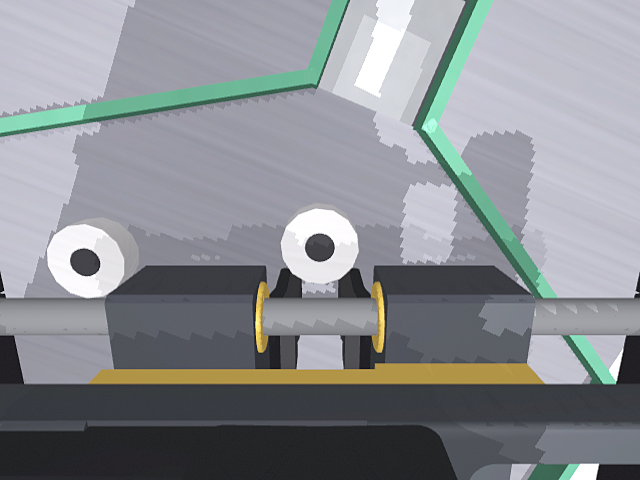

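```bash
python3 - <<'E'
from h import *
c=env.read_camera("wrist");np.save("w4.npy",0)
print("boss",w2t(ray(c,319.5,246,.084)).round(1))
for u,v,z in [(317,88,.07),(414,126,.07)]: print("gate",w2t(ray(c,u,v,z)).round(1))
E
python3 - <<'E'
import cv2
a=cv2.imread("pics/w4.png")[60:280,250:450];cv2.imwrite("pics/w4z.png",cv2.resize(a,None,fx=2.7,fy=2.7,interpolation=cv2.INTER_CUBIC))
E
```

```text
boss [25.  -3.7]
gate [82.4 19.6]
gate [ 83.  -22.8]
```

View pics/w4z.png

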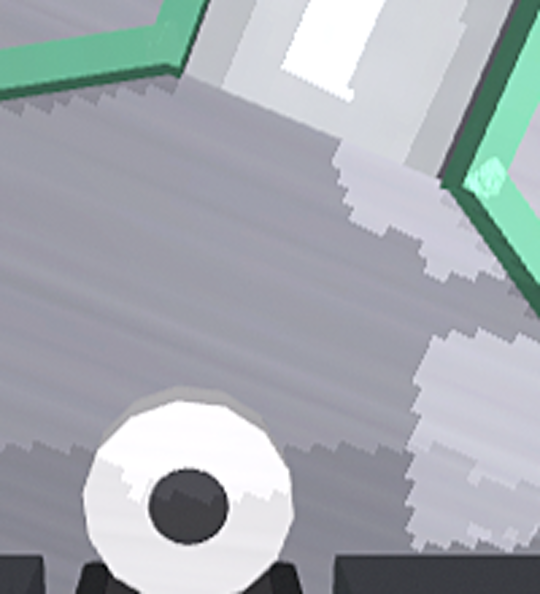

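The boss stays centred in the cradle at tray (25,-3.7). The slot edge runs from (320,88) to (414,128), so the gate centre is at about (83,-1.5) in the same frame. Next I'll pivot about the boss to face the gate.

```bash
python3 -m creep '[{"tx":0.001,"ty":-0.0014,"tz":0,"rx":0,"ry":0,"rz":3.4},{"tx":0.0015,"ty":-0.0014,"tz":0,"rx":0,"ry":0,"rz":3.4},{"tx":0.0015,"ty":-0.0014,"tz":0,"rx":0,"ry":0,"rz":3.4},{"tx":0.0015,"ty":-0.0014,"tz":0,"rx":0,"ry":0,"rz":3.4},{"tx":0.0015,"ty":-0.0014,"tz":0,"rx":0,"ry":0,"rz":3.4},{"tx":0.0015,"ty":-0.0014,"tz":0,"rx":0,"ry":0,"rz":3.4},{"tx":0.004,"ty":0,"tz":0,"rx":0,"ry":0,"rz":0},{"tx":0.006,"ty":0,"tz":0,"rx":0,"ry":0,"rz":0},{"tx":0.006,"ty":0,"tz":0,"rx":0,"ry":0,"rz":0},{"tx":0.003,"ty":0,"tz":0,"rx":0,"ry":0,"rz":0},{"tx":0.001,"ty":0,"tz":0,"rx":0,"ry":0,"rz":0}]' 0.016 20
python3 - <<'E'
from h import *
c=env.read_camera("wrist");cv2.imwrite("pics/w5.png",c["pixels"][:,:,::-1]);holes(c);where()
E
```

```text
time_s: 6.68
tool_pos: [0.5935, -0.1179, 0.0985]
tool_rot: [-180.0, 0.0, 2.9]
force: [-1.6, 0.2, 0.1]
grip_width: 0.0159
t 6.72 tray xy [30.2 -1.8] z 0.0985 th 0.77 rp [-180.    0.] F [-0.2  0.1  0.9] w 0.0157
```

View pics/w5.png

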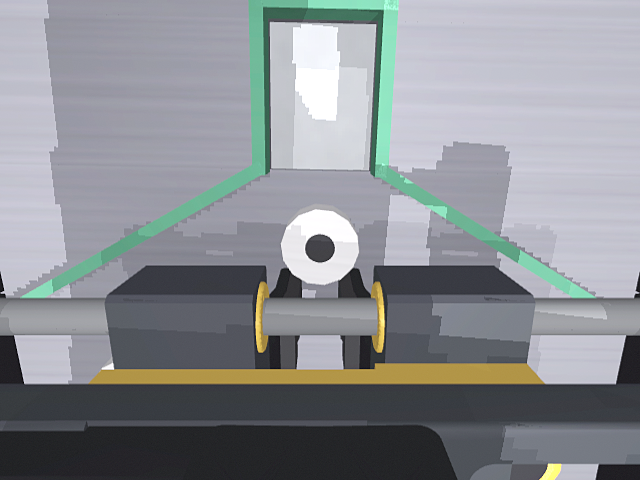

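The gate edge spans columns 271 to 376 (centre 323.5) and the boss is at 319.5, so it needs about 1.4 mm to the right. Pushing through.

```bash
python3 -m creep '[{"tx":0.003,"ty":0.0003,"tz":0,"rx":0,"ry":0,"rz":0},{"tx":0.005,"ty":0.0006,"tz":0,"rx":0,"ry":0,"rz":0},{"tx":0.006,"ty":0.0005,"tz":0,"rx":0,"ry":0,"rz":0},{"tx":0.006,"ty":0,"tz":0,"rx":0,"ry":0,"rz":0},{"tx":0.006,"ty":0,"tz":0,"rx":0,"ry":0,"rz":0},{"tx":0.006,"ty":0,"tz":0,"rx":0,"ry":0,"rz":0},{"tx":0.004,"ty":0,"tz":0,"rx":0,"ry":0,"rz":0},{"tx":0.003,"ty":0,"tz":0,"rx":0,"ry":0,"rz":0},{"tx":0.001,"ty":0,"tz":0,"rx":0,"ry":0,"rz":0},{"tx":0,"ty":0,"tz":0,"rx":0,"ry":0,"rz":0},{"tx":0,"ty":0,"tz":0,"rx":0,"ry":0,"rz":0}]' 0.016 20
python3 - <<'E'
from h import *
c=env.read_camera("wrist");cv2.imwrite("pics/w6.png",c["pixels"][:,:,::-1]);where()
E
```

```text
time_s: 8.1
tool_pos: [0.6332, -0.1174, 0.0986]
tool_rot: [180.0, 0.0, 2.8]
force: [-0.3, -0.1, -0.4]
grip_width: 0.0164
t 8.15 tray xy [69.9 -2.7] z 0.0986 th 0.76 rp [1.7999e+02 1.0000e-02] F [ 0.6 -0.1 -0.2] w 0.016
```

View pics/w6.png

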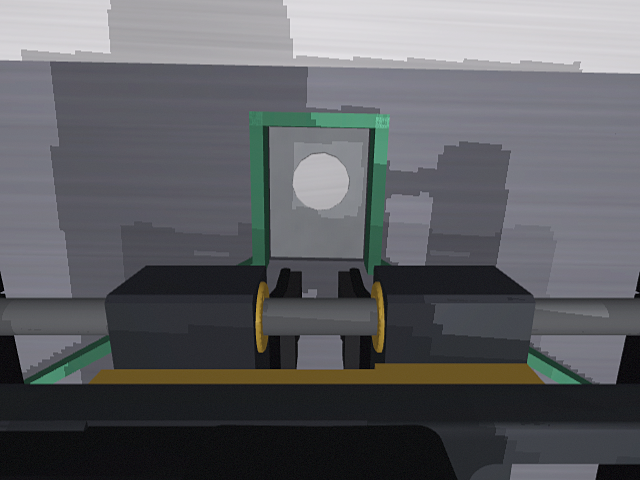

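Boss A has dropped; it's seen on the box floor at (321,181). Backing off, lifting, then on to B.

```bash
python3 -m creep '[{"tx":-0.008,"ty":0,"tz":0,"rx":0,"ry":0,"rz":0},{"tx":-0.015,"ty":0,"tz":-0.01,"rx":0,"ry":0,"rz":0},{"tx":-0.02,"ty":-0.005,"tz":-0.025,"rx":0,"ry":0,"rz":0},{"tx":-0.025,"ty":-0.01,"tz":-0.025,"rx":0,"ry":0,"rz":0},{"tx":-0.03,"ty":-0.01,"tz":-0.01,"rx":0,"ry":0,"rz":0},{"tx":-0.03,"ty":-0.01,"tz":0,"rx":0,"ry":0,"rz":0},{"tx":-0.02,"ty":-0.01,"tz":0,"rx":0,"ry":0,"rz":5},{"tx":-0.01,"ty":-0.006,"tz":0,"rx":0,"ry":0,"rz":9},{"tx":0,"ty":0,"tz":0,"rx":0,"ry":0,"rz":8},{"tx":0,"ty":0,"tz":0,"rx":0,"ry":0,"rz":0},{"tx":0,"ty":0,"tz":0,"rx":0,"ry":0,"rz":0}]' 0.016 20
python3 - <<'E'
from h import *
behind(-55.8,36.2,fx=30,fy=-1.5,z=.099)
c=env.read_camera("wrist");cv2.imwrite("pics/w7.png",c["pixels"][:,:,::-1]);holes(c);where()
E
```

```text
time_s: 9.52
tool_pos: [0.4733, -0.0734, 0.1686]
tool_rot: [180.0, -0.0, -19.0]
force: [-0.3, -0.6, 0.0]
grip_width: 0.0161
t 9.53 tray xy [-88.3  47. ] z 0.1686 th -21.11 rp [179.99  -0.  ] F [-0.3 -0.6  0. ] w 0.0161
now-axes tx,ty,tz mm [-3.8 -3.3 69.6] then rz 2.6
hole [211.1 156.2] 334 tray [-14.9  83.4]
hole [317.4 194. ] 311 tray [-56.1  35.7]
t 9.57 tray xy [-88.2  47. ] z 0.1685 th -21.14 rp [179.99   0.  ] F [ 0.  -0.4 -0.5] w 0.0161
```

View pics/w7.png

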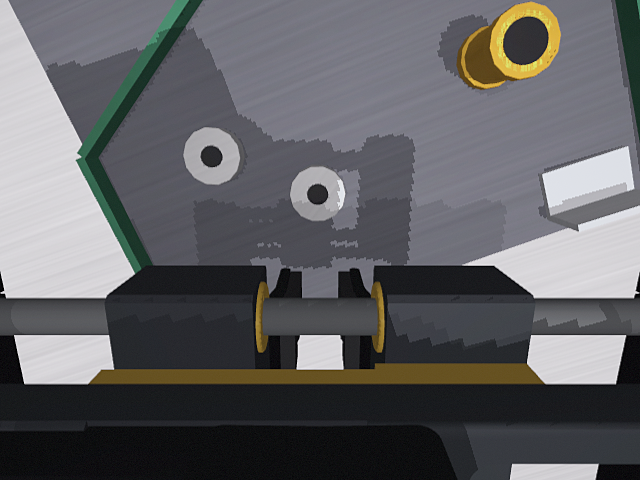

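B is at (317,194), about 1 mm left of the jaw axis. Small correction, then descend and push.

```bash
python3 -m creep '[{"tx":-0.002,"ty":-0.0012,"tz":0.012,"rx":0,"ry":0,"rz":1},{"tx":-0.002,"ty":-0.001,"tz":0.02,"rx":0,"ry":0,"rz":1},{"tx":0,"ty":0,"tz":0.02,"rx":0,"ry":0,"rz":0},{"tx":0,"ty":0,"tz":0.012,"rx":0,"ry":0,"rz":0},{"tx":0,"ty":0,"tz":0.0055,"rx":0,"ry":0,"rz":0},{"tx":0,"ty":0,"tz":0,"rx":0,"ry":0,"rz":0},{"tx":0,"ty":0,"tz":0,"rx":0,"ry":0,"rz":0}]' 0.016 20
python3 - <<'E'
from h import *
behind(-55.9,36,fx=30,fy=-1.5,z=.099)
c=env.read_camera("wrist");cv2.imwrite("pics/w8.png",c["pixels"][:,:,::-1]);holes(c)
E
```

```text
time_s: 10.45
tool_pos: [0.471, -0.07, 0.0996]
tool_rot: [-180.0, -0.1, -21.2]
force: [-0.5, -0.1, -0.1]
grip_width: 0.016
t 10.45 tray xy [-90.4  50.6] z 0.0996 th -23.23 rp [-1.7999e+02 -7.0000e-02] F [-0.5 -0.1 -0.1] w 0.016
now-axes tx,ty,tz mm [-0.5 -0.5  0.6] then rz 0.4
hole [163.8 162.6] 730 tray [-14.9  83.5]
hole [319.  211.3] 636 tray [-56.2  35.8]
```

View pics/w8.png

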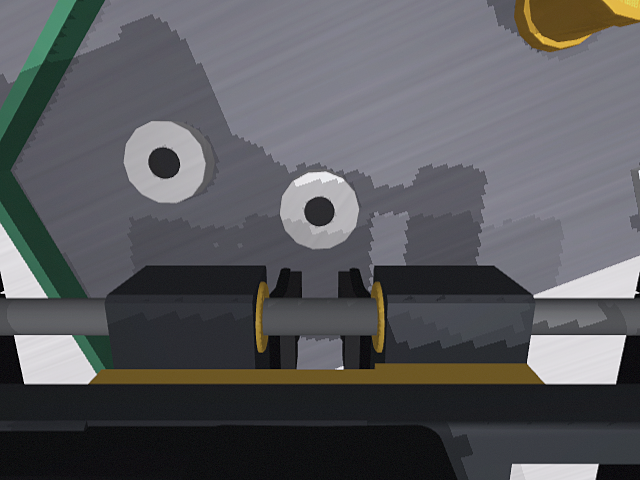

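B is centred at (319,211). Same push as for A.

```bash
python3 -m creep '[{"tx":0.004,"ty":0,"tz":0.001,"rx":0,"ry":0,"rz":0},{"tx":0.004,"ty":0,"tz":0,"rx":0,"ry":0,"rz":0},{"tx":0.003,"ty":0,"tz":0,"rx":0,"ry":0,"rz":0},{"tx":0.003,"ty":0,"tz":0,"rx":0,"ry":0,"rz":0},{"tx":0.003,"ty":0,"tz":0,"rx":0,"ry":0,"rz":0},{"tx":0.005,"ty":0,"tz":0,"rx":0,"ry":0,"rz":0},{"tx":0.008,"ty":0,"tz":0,"rx":0,"ry":0,"rz":0},{"tx":0.01,"ty":0,"tz":0,"rx":0,"ry":0,"rz":0},{"tx":0.01,"ty":0,"tz":0,"rx":0,"ry":0,"rz":0},{"tx":0.01,"ty":0,"tz":0,"rx":0,"ry":0,"rz":0},{"tx":0.01,"ty":0,"tz":0,"rx":0,"ry":0,"rz":0},{"tx":0.01,"ty":0,"tz":0,"rx":0,"ry":0,"rz":0},{"tx":0.009,"ty":0,"tz":0,"rx":0,"ry":0,"rz":0},{"tx":0.007,"ty":0,"tz":0,"rx":0,"ry":0,"rz":0},{"tx":0.004,"ty":0,"tz":0,"rx":0,"ry":0,"rz":0},{"tx":0.002,"ty":0,"tz":0,"rx":0,"ry":0,"rz":0},{"tx":0,"ty":0,"tz":0,"rx":0,"ry":0,"rz":0}]' 0.016 20
python3 - <<'E'
from h import *
c=env.read_camera("wrist");cv2.imwrite("pics/w9.png",c["pixels"][:,:,::-1]);holes(c);where()
print("boss",w2t(ray(c,319.5,246,.084)).round(1))
E
```

```text
time_s: 12.62
tool_pos: [0.5656, -0.1068, 0.098]
tool_rot: [180.0, -0.0, -21.2]
force: [-0.8, 0.9, 0.3]
grip_width: 0.016
t 12.68 tray xy [ 2.7 10.4] z 0.0981 th -23.23 rp [ 1.7999e+02 -1.0000e-02] F [-1.1  0.1  0.1] w 0.0161
boss [24.1  1. ]
```

View pics/w9.png

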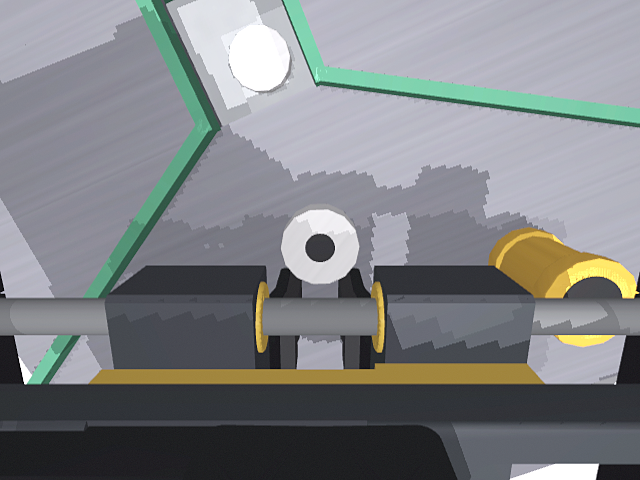

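B is seated at (320,246), tray (24,1). Pivoting back to face the gate.

```bash
python3 -m creep '[{"tx":0.001,"ty":0.0015,"tz":0,"rx":0,"ry":0,"rz":-3.7},{"tx":0.0015,"ty":0.0015,"tz":0,"rx":0,"ry":0,"rz":-3.7},{"tx":0.0015,"ty":0.0015,"tz":0,"rx":0,"ry":0,"rz":-3.7},{"tx":0.0015,"ty":0.0015,"tz":0,"rx":0,"ry":0,"rz":-3.7},{"tx":0.0015,"ty":0.0015,"tz":0,"rx":0,"ry":0,"rz":-3.7},{"tx":0.0015,"ty":0.0015,"tz":0,"rx":0,"ry":0,"rz":-3.7},{"tx":0.004,"ty":0,"tz":0,"rx":0,"ry":0,"rz":0},{"tx":0.006,"ty":0,"tz":0,"rx":0,"ry":0,"rz":0},{"tx":0.006,"ty":0,"tz":0,"rx":0,"ry":0,"rz":0},{"tx":0.003,"ty":0,"tz":0,"rx":0,"ry":0,"rz":0},{"tx":0.001,"ty":0,"tz":0,"rx":0,"ry":0,"rz":0}]' 0.016 20
python3 - <<'E'
from h import *
c=env.read_camera("wrist");cv2.imwrite("pics/w10.png",c["pixels"][:,:,::-1]);where()
E
```

```text
time_s: 14.05
tool_pos: [0.5922, -0.1166, 0.098]
tool_rot: [-180.0, 0.0, 1.0]
force: [-0.4, -0.9, 0.2]
grip_width: 0.0163
t 14.1 tray xy [29.  -0.5] z 0.098 th -1.03 rp [-180.    0.] F [-0.5 -0.9 -0.2] w 0.0159
```

View pics/w10.png

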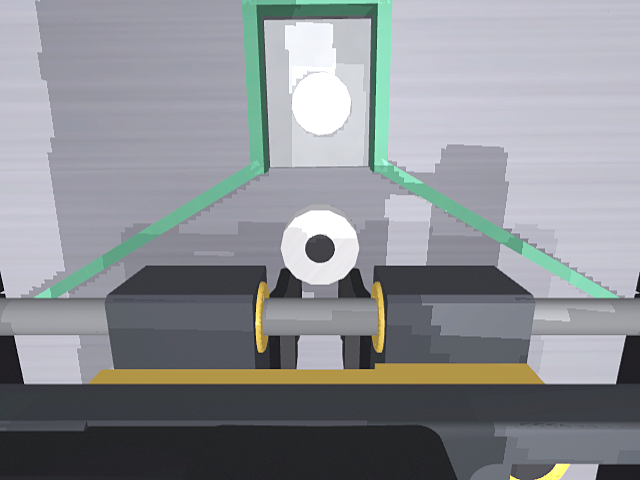

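The gate edge spans columns 269 to 374 (centre 321.5) and the boss is at 320, so it's aligned. Pushing through.

```bash
python3 -m creep '[{"tx":0.003,"ty":0.0003,"tz":0,"rx":0,"ry":0,"rz":0},{"tx":0.005,"ty":0.0003,"tz":0,"rx":0,"ry":0,"rz":0},{"tx":0.006,"ty":0,"tz":0,"rx":0,"ry":0,"rz":0},{"tx":0.006,"ty":0,"tz":0,"rx":0,"ry":0,"rz":0},{"tx":0.006,"ty":0,"tz":0,"rx":0,"ry":0,"rz":0},{"tx":0.006,"ty":0,"tz":0,"rx":0,"ry":0,"rz":0},{"tx":0.005,"ty":0,"tz":0,"rx":0,"ry":0,"rz":0},{"tx":0.003,"ty":0,"tz":0,"rx":0,"ry":0,"rz":0},{"tx":0.001,"ty":0,"tz":0,"rx":0,"ry":0,"rz":0},{"tx":0,"ty":0,"tz":0,"rx":0,"ry":0,"rz":0},{"tx":0,"ty":0,"tz":0,"rx":0,"ry":0,"rz":0}]' 0.016 20
python3 - <<'E'
from h import *
c=env.read_camera("wrist");cv2.imwrite("pics/w11.png",c["pixels"][:,:,::-1]);where()
E
```

```text
time_s: 15.48
tool_pos: [0.6328, -0.1167, 0.098]
tool_rot: [180.0, 0.0, 1.0]
force: [-0.2, 0.2, 0.2]
grip_width: 0.0157
t 15.53 tray xy [69.7 -2. ] z 0.0981 th -1.04 rp [1.7999e+02 1.0000e-02] F [ 0.1  0.3 -0.7] w 0.0159
```

View pics/w11.png

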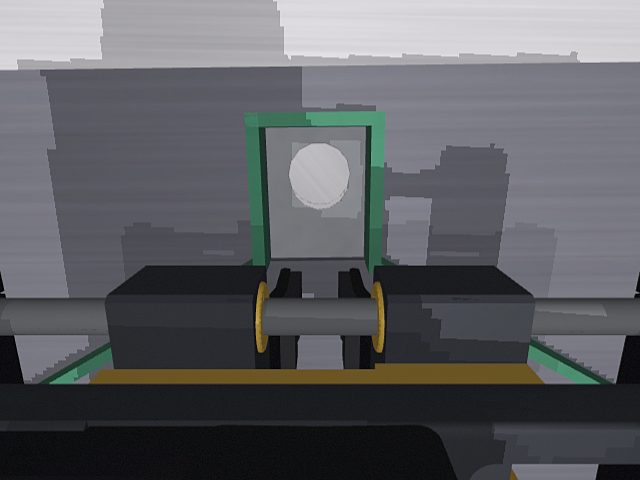

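B dropped, seen at (320,175) on top of A. Before planning C's large turn I'll check joint 7's margin.

```bash
python3 -c "
from h import *
print(env.get_obs()['qpos'].round(1))
behind(-15,83.5,fx=30,fy=-1.5,back=40,z=.168)"
```

```text
[ 30.   26.4 -28.1  92.9  13.5  64.1 -90.4]
t 15.53 tray xy [69.7 -2. ] z 0.0981 th -1.04 rp [1.7999e+02 1.0000e-02] F [ 0.1  0.3 -0.7] w 0.0159
now-axes tx,ty,tz mm [-105.5 -119.   -69.9] then rz 61.1
```

Joint 7 is at -90 and a full -62° heading would run it near its limit. For C I'll use a heading of -44° and travel about 14° off-axis, within the ±30° cradle contact normals.

```bash
python3 -m creep '[{"tx":-0.008,"ty":0,"tz":0,"rx":0,"ry":0,"rz":0},{"tx":-0.015,"ty":0,"tz":-0.01,"rx":0,"ry":0,"rz":0},{"tx":-0.02,"ty":-0.01,"tz":-0.025,"rx":0,"ry":0,"rz":0},{"tx":-0.022,"ty":-0.02,"tz":-0.025,"rx":0,"ry":0,"rz":0},{"tx":-0.022,"ty":-0.025,"tz":-0.01,"rx":0,"ry":0,"rz":0},{"tx":-0.017,"ty":-0.025,"tz":0,"rx":0,"ry":0,"rz":0},{"tx":-0.01,"ty":-0.02,"tz":0,"rx":0,"ry":0,"rz":0},{"tx":0,"ty":-0.01,"tz":0,"rx":0,"ry":0,"rz":10},{"tx":0,"ty":0,"tz":0,"rx":0,"ry":0,"rz":10},{"tx":0,"ty":0,"tz":0,"rx":0,"ry":0,"rz":10},{"tx":0,"ty":0,"tz":0,"rx":0,"ry":0,"rz":8},{"tx":0,"ty":0,"tz":0,"rx":0,"ry":0,"rz":5},{"tx":0,"ty":0,"tz":0,"rx":0,"ry":0,"rz":0},{"tx":0,"ty":0,"tz":0,"rx":0,"ry":0,"rz":0}]' 0.016 20
python3 - <<'E'
from h import *
print(env.get_obs()['qpos'].round(1))
goto(-42.4,110,-44,.099)
c=env.read_camera("wrist");cv2.imwrite("pics/w12.png",c["pixels"][:,:,::-1]);holes(c);where()
E
```

```text
time_s: 17.27
tool_pos: [0.5169, -0.0087, 0.1679]
tool_rot: [180.0, 0.0, -41.9]
force: [0.4, 0.1, -0.4]
grip_width: 0.0158
[  27.3    7.4  -31.2  106.8    4.1   66.9 -137.2]
t 17.27 tray xy [-42.3 110.1] z 0.1679 th -43.95 rp [1.7999e+02 1.0000e-02] F [ 0.4  0.1 -0.4] w 0.0158
now-axes tx,ty,tz mm [ 0.   0.2 68.9] then rz 0.0
hole [320.3 187. ] 300 tray [-15.3  83.1]
t 17.32 tray xy [-42.3 110.1] z 0.1679 th -43.97 rp [1.7999e+02 1.0000e-02] F [ 0.4 -0.3  0. ] w 0.0156
```

View pics/w12.png

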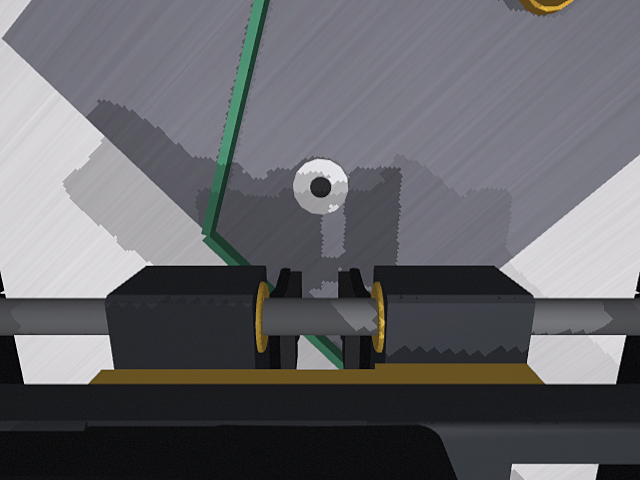

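C is at (320,187), dead centre. Descend, then seat the cradle against it.

```bash
python3 -m creep '[{"tx":0,"ty":0,"tz":0.012,"rx":0,"ry":0,"rz":0},{"tx":0,"ty":0,"tz":0.02,"rx":0,"ry":0,"rz":0},{"tx":0,"ty":0,"tz":0.02,"rx":0,"ry":0,"rz":0},{"tx":0,"ty":0,"tz":0.012,"rx":0,"ry":0,"rz":0},{"tx":0,"ty":0,"tz":0.0055,"rx":0,"ry":0,"rz":0},{"tx":0,"ty":0,"tz":0,"rx":0,"ry":0,"rz":0},{"tx":0.004,"ty":0,"tz":0,"rx":0,"ry":0,"rz":0},{"tx":0.004,"ty":0,"tz":0,"rx":0,"ry":0,"rz":0},{"tx":0.003,"ty":0,"tz":0,"rx":0,"ry":0,"rz":0},{"tx":0.003,"ty":0,"tz":0,"rx":0,"ry":0,"rz":0},{"tx":0.003,"ty":0,"tz":0,"rx":0,"ry":0,"rz":0},{"tx":0.003,"ty":0,"tz":0,"rx":0,"ry":0,"rz":0},{"tx":0,"ty":0,"tz":0,"rx":0,"ry":0,"rz":0}]' 0.016 20
python3 - <<'E'
from h import *
c=env.read_camera("wrist");cv2.imwrite("pics/w13.png",c["pixels"][:,:,::-1]);where();print("boss",w2t(ray(c,319.5,246,.084)).round(1))
E
```

```text
time_s: 18.95
tool_pos: [0.5321, -0.0223, 0.0985]
tool_rot: [-180.0, -0.0, -42.0]
force: [-0.3, 0.8, -0.7]
grip_width: 0.0158
t 19.0 tray xy [-27.7  96.1] z 0.0985 th -44.04 rp [ 1.8e+02 -1.0e-02] F [0.5 0.1 0.4] w 0.0157
boss [-11.2  79.6]
```

View pics/w13.png

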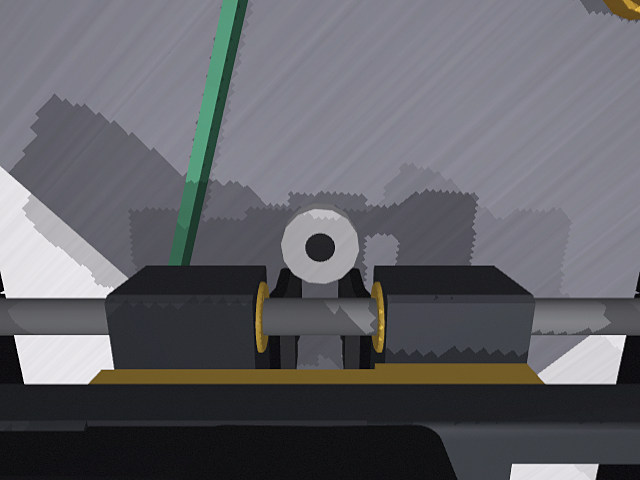

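C is seated at (320,246), tray (-11,80). Pushing toward the focus, slightly to the right of the heading.

```bash
python3 -m creep '[{"tx":0.003,"ty":0.0008,"tz":0,"rx":0,"ry":0,"rz":0},{"tx":0.005,"ty":0.0014,"tz":0,"rx":0,"ry":0,"rz":0},{"tx":0.007,"ty":0.0019,"tz":0,"rx":0,"ry":0,"rz":0},{"tx":0.008,"ty":0.0022,"tz":0,"rx":0,"ry":0,"rz":0},{"tx":0.008,"ty":0.0022,"tz":0,"rx":0,"ry":0,"rz":0},{"tx":0.008,"ty":0.0022,"tz":0,"rx":0,"ry":0,"rz":0},{"tx":0.008,"ty":0.0022,"tz":0,"rx":0,"ry":0,"rz":0},{"tx":0.008,"ty":0.0022,"tz":0,"rx":0,"ry":0,"rz":0},{"tx":0.008,"ty":0.0022,"tz":0,"rx":0,"ry":0,"rz":0},{"tx":0.007,"ty":0.002,"tz":0,"rx":0,"ry":0,"rz":0},{"tx":0.005,"ty":0.0014,"tz":0,"rx":0,"ry":0,"rz":0},{"tx":0.003,"ty":0.0008,"tz":0,"rx":0,"ry":0,"rz":0},{"tx":0.001,"ty":0.0003,"tz":0,"rx":0,"ry":0,"rz":0},{"tx":0,"ty":0,"tz":0,"rx":0,"ry":0,"rz":0}]' 0.016 20
python3 - <<'E'
from h import *
c=env.read_camera("wrist");cv2.imwrite("pics/w14.png",c["pixels"][:,:,::-1]);where();print("boss",w2t(ray(c,319.5,246,.084)).round(1))
E
```

```text
time_s: 20.75
tool_pos: [0.5761, -0.0911, 0.0986]
tool_rot: [180.0, -0.0, -42.0]
force: [-0.2, 0.8, -0.4]
grip_width: 0.0161
t 20.8 tray xy [13.8 25.7] z 0.0986 th -44.02 rp [ 1.8e+02 -1.0e-02] F [ 1.  -0.1 -0.3] w 0.0161
boss [30.3  9.2]
```

View pics/w14.png

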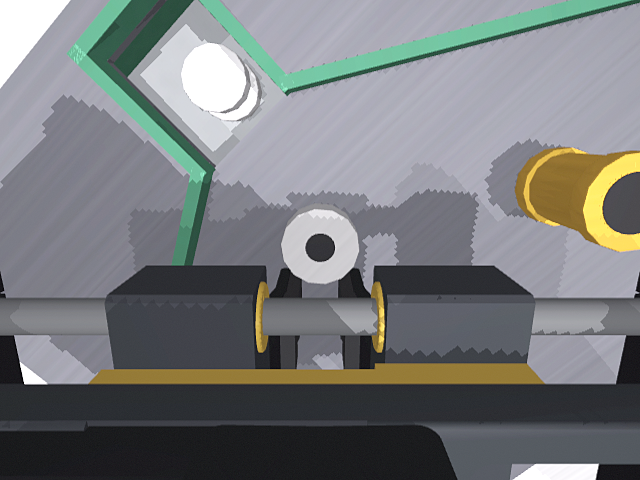

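C is still seated, at tray (30,9). A little further, then pivot about it.

```bash
python3 -m creep '[{"tx":0.003,"ty":0.0011,"tz":0,"rx":0,"ry":0,"rz":0},{"tx":0.003,"ty":0.0011,"tz":0,"rx":0,"ry":0,"rz":0},{"tx":0.002,"ty":0.0008,"tz":0,"rx":0,"ry":0,"rz":0},{"tx":0.0008,"ty":0.0015,"tz":0,"rx":0,"ry":0,"rz":-3.6},{"tx":0.0008,"ty":0.0015,"tz":0,"rx":0,"ry":0,"rz":-3.6},{"tx":0.0008,"ty":0.0015,"tz":0,"rx":0,"ry":0,"rz":-3.6},{"tx":0.0008,"ty":0.0015,"tz":0,"rx":0,"ry":0,"rz":-3.6},{"tx":0.0008,"ty":0.0015,"tz":0,"rx":0,"ry":0,"rz":-3.6},{"tx":0.0008,"ty":0.0015,"tz":0,"rx":0,"ry":0,"rz":-3.6},{"tx":0.0008,"ty":0.0015,"tz":0,"rx":0,"ry":0,"rz":-3.6},{"tx":0.0008,"ty":0.0015,"tz":0,"rx":0,"ry":0,"rz":-3.6},{"tx":0.0008,"ty":0.0015,"tz":0,"rx":0,"ry":0,"rz":-3.6},{"tx":0.0008,"ty":0.0015,"tz":0,"rx":0,"ry":0,"rz":-3.6},{"tx":0.0008,"ty":0.0015,"tz":0,"rx":0,"ry":0,"rz":-3.6},{"tx":0.0008,"ty":0.0015,"tz":0,"rx":0,"ry":0,"rz":-3.6},{"tx":0.002,"ty":0,"tz":0,"rx":0,"ry":0,"rz":0},{"tx":0,"ty":0,"tz":0,"rx":0,"ry":0,"rz":0}]' 0.016 20
python3 - <<'E'
from h import *
c=env.read_camera("wrist");cv2.imwrite("pics/w15.png",c["pixels"][:,:,::-1]);where();print("boss",w2t(ray(c,319.5,246,.084)).round(1))
E
```

```text
time_s: 22.92
tool_pos: [0.5843, -0.1187, 0.0986]
tool_rot: [180.0, -0.0, 1.2]
force: [-1.5, 0.4, -0.2]
grip_width: 0.0159
t 22.98 tray xy [21.  -2.1] z 0.0986 th -0.89 rp [ 1.7999e+02 -1.0000e-02] F [-0.1  0.4  0.2] w 0.0163
boss [44.1 -2.7]
```

View pics/w15.png

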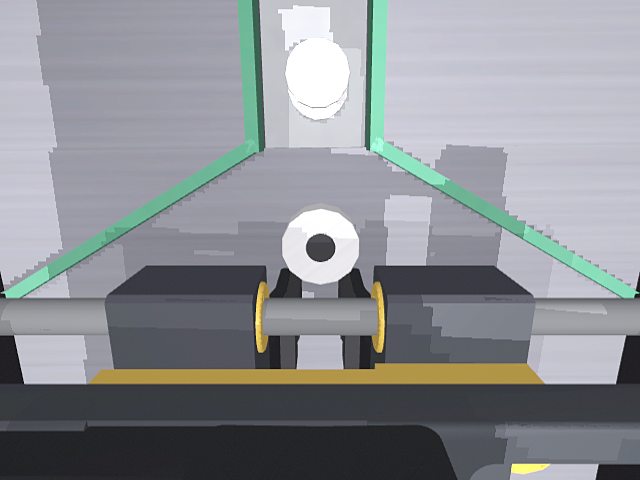

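The gate edge spans columns 263 to 370 (centre 316.5) and the boss is at 320, so it goes 1.3 mm left while advancing 49 mm.

```bash
python3 -m creep '[{"tx":0.003,"ty":-0.0003,"tz":0,"rx":0,"ry":0,"rz":0},{"tx":0.005,"ty":-0.0005,"tz":0,"rx":0,"ry":0,"rz":0},{"tx":0.006,"ty":-0.0005,"tz":0,"rx":0,"ry":0,"rz":0},{"tx":0.006,"ty":0,"tz":0,"rx":0,"ry":0,"rz":0},{"tx":0.006,"ty":0,"tz":0,"rx":0,"ry":0,"rz":0},{"tx":0.006,"ty":0,"tz":0,"rx":0,"ry":0,"rz":0},{"tx":0.006,"ty":0,"tz":0,"rx":0,"ry":0,"rz":0},{"tx":0.005,"ty":0,"tz":0,"rx":0,"ry":0,"rz":0},{"tx":0.004,"ty":0,"tz":0,"rx":0,"ry":0,"rz":0},{"tx":0.002,"ty":0,"tz":0,"rx":0,"ry":0,"rz":0},{"tx":0,"ty":0,"tz":0,"rx":0,"ry":0,"rz":0},{"tx":0,"ty":0,"tz":0,"rx":0,"ry":0,"rz":0}]' 0.016 20
python3 - <<'E'
from h import *
c=env.read_camera("wrist");cv2.imwrite("pics/w16.png",c["pixels"][:,:,::-1]);where()
E
```

```text
time_s: 24.48
tool_pos: [0.6329, -0.1161, 0.0985]
tool_rot: [180.0, 0.0, 1.2]
force: [0.3, 0.4, -0.3]
grip_width: 0.0158
t 24.52 tray xy [69.7 -1.5] z 0.0985 th -0.84 rp [1.7999e+02 1.0000e-02] F [-0.2 -0.6  0. ] w 0.0159
```

View pics/w16.png

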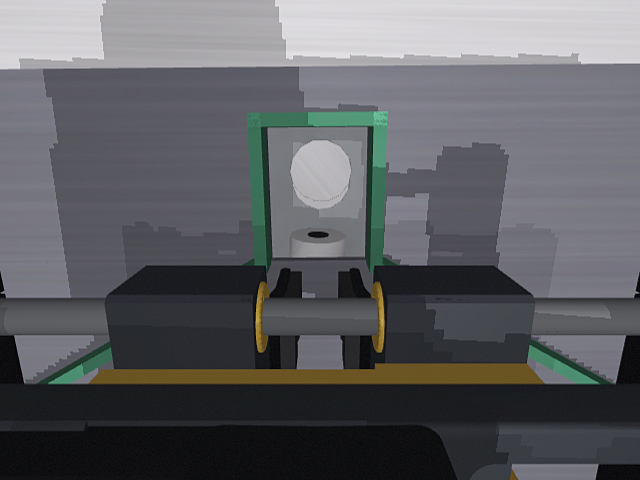

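The third boss is in the slot at (318,245), at floor-like scale. Retreating and lifting for a full check.

```bash
python3 -m creep '[{"tx":-0.008,"ty":0,"tz":0,"rx":0,"ry":0,"rz":0},{"tx":-0.015,"ty":0,"tz":-0.01,"rx":0,"ry":0,"rz":0},{"tx":-0.02,"ty":0,"tz":-0.03,"rx":0,"ry":0,"rz":0},{"tx":-0.02,"ty":0,"tz":-0.04,"rx":0,"ry":0,"rz":0},{"tx":-0.02,"ty":0,"tz":-0.04,"rx":0,"ry":0,"rz":0},{"tx":-0.01,"ty":0,"tz":-0.03,"rx":0,"ry":0,"rz":0},{"tx":0,"ty":0,"tz":0,"rx":0,"ry":0,"rz":0},{"tx":0,"ty":0,"tz":0,"rx":0,"ry":0,"rz":0},{"tx":0,"ty":0,"tz":0,"rx":0,"ry":0,"rz":0}]' 0.016 20
python3 - <<'E'
from h import *
c=env.read_camera("wrist");cv2.imwrite("pics/w17.png",c["pixels"][:,:,::-1]);where()
a=cv2.resize(c["pixels"][60:270,200:440,::-1],None,fx=2.2,fy=2.2,interpolation=cv2.INTER_CUBIC)
s=env.read_camera("side")["pixels"][145:285,245:425,::-1];cv2.imwrite("pics/s17.png",cv2.resize(s,None,fx=4.2,fy=4.2,interpolation=cv2.INTER_CUBIC))
c=env.read_camera("scene");s=c["pixels"][215:375,180:390,::-1];cv2.imwrite("pics/c17.png",cv2.resize(s,None,fx=3.7,fy=3.7,interpolation=cv2.INTER_CUBIC))
E
```

```text
time_s: 25.65
tool_pos: [0.5394, -0.118, 0.247]
tool_rot: [-179.9, 0.1, 1.3]
force: [-0.9, -0.9, 0.4]
grip_width: 0.0162
t 25.7 tray xy [-23.7   0.1] z 0.247 th -0.82 rp [-1.7994e+02  1.3000e-01] F [ 0.9  0.7 -0. ] w 0.0158
```

View pics/w17.png

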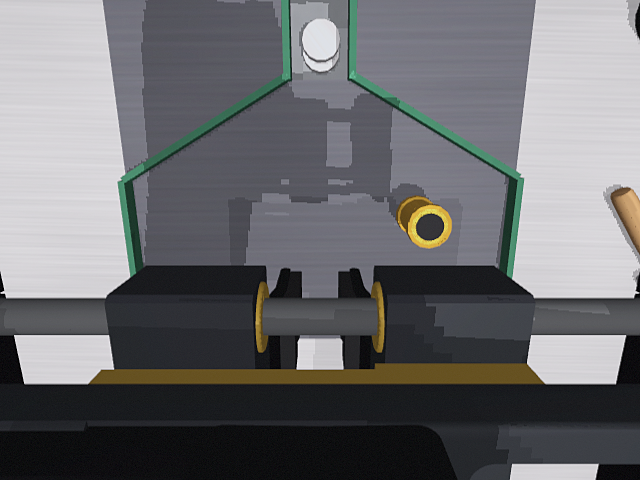

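View pics/c17.png

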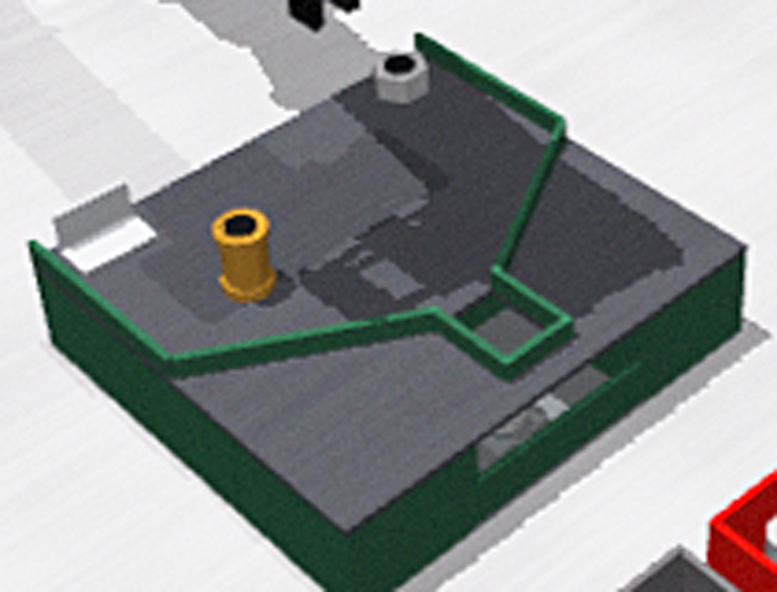

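View pics/s17.png

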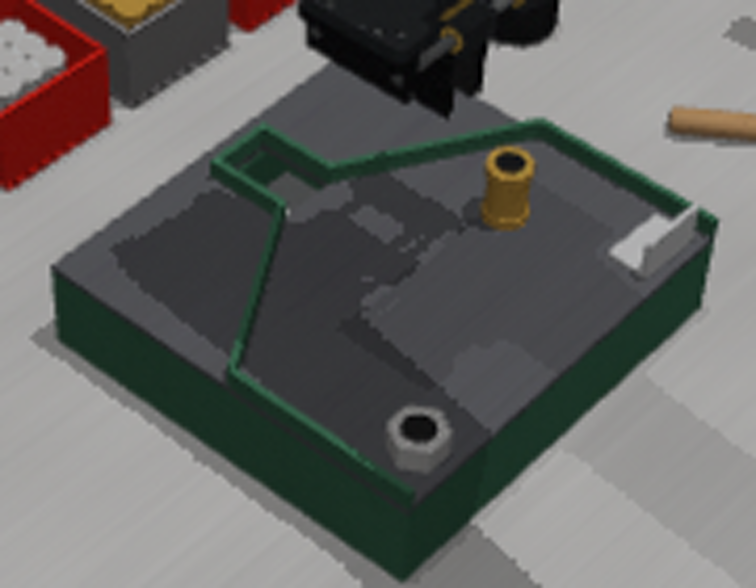

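The deck is clear of bosses, and the coupling, nut and offcut are unmoved. The slot shows two bosses at (321,42); the third seems to be under the deck's near side. A closer look into the slot:

```bash
python3 -m creep '[{"tx":0.02,"ty":0,"tz":0,"rx":0,"ry":0,"rz":0},{"tx":0.03,"ty":0,"tz":0,"rx":0,"ry":0,"rz":0},{"tx":0.03,"ty":0,"tz":0,"rx":0,"ry":0,"rz":0},{"tx":0.02,"ty":0,"tz":0,"rx":0,"ry":0,"rz":0},{"tx":0,"ty":0,"tz":0,"rx":0,"ry":0,"rz":0},{"tx":0,"ty":0,"tz":0,"rx":0,"ry":0,"rz":0}]' 0.016 20
python3 - <<'E'
from h import *
c=env.read_camera("wrist");where()
cv2.imwrite("pics/w18.png",cv2.resize(c["pixels"][60:270,200:440,::-1],None,fx=2.8,fy=2.8,interpolation=cv2.INTER_CUBIC))
c=env.read_camera("scene");s=c["pixels"][300:350,300:360,::-1];cv2.imwrite("pics/c18.png",cv2.resize(s,None,fx=10,fy=10,interpolation=cv2.INTER_CUBIC))
E
```

```text
time_s: 26.55
tool_pos: [0.6394, -0.1159, 0.248]
tool_rot: [-180.0, 0.1, 1.3]
force: [-0.3, 0.0, 0.0]
grip_width: 0.0164
t 26.6 tray xy [76.1 -1.6] z 0.2483 th -0.84 rp [1.7999e+02 5.0000e-02] F [0.5 1.  0.1] w 0.016
```

View pics/w18.png

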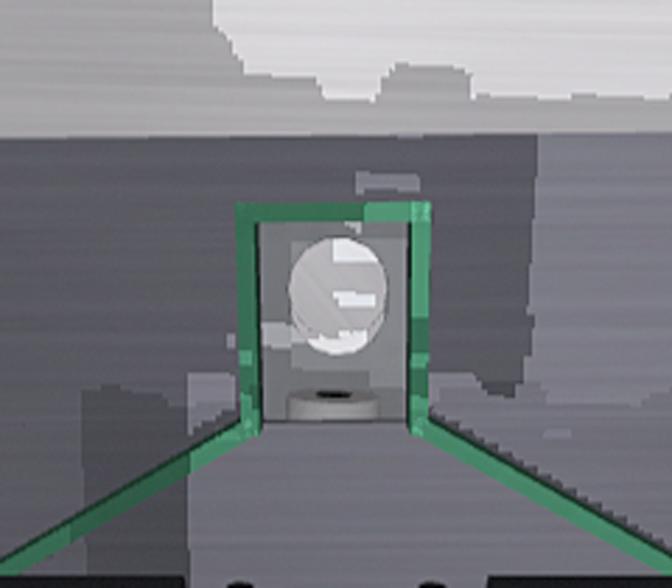

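View pics/c18.png

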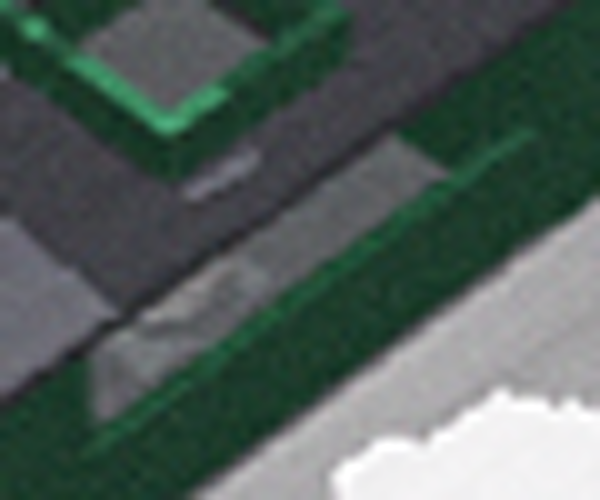

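All three bosses are in the box under the slot, well below the deck: two stacked at crop (337,290), the third leaning at (333,400), unchanged over 2 s. The tool is clear at z 0.248, so I'm handing in.

```bash
python3 -c "
from h import *
where();print(env.sign_off())"
```

```text
t 26.65 tray xy [76.1 -1.7] z 0.2486 th -0.85 rp [1.7997e+02 3.0000e-02] F [-0.2  0.3  0.3] w 0.0157
the job is handed in; nothing more can be done
None
```

All three bosses were pushed through the gate one at a time and are in the box under the slot. I set the jaws to a 16 mm gap so the fingertips cradled each boss, and each had dropped before the next was started. The job was handed in at 26.65 s, with the gripper raised clear of everything.

- **Bosses:** the last pictures show none left on the deck. The first two are stacked in the box and the third leans against them or the box wall, below deck level. It had not moved between pictures 2 s apart.
- **Everything else:** the coupling, nut and offcut look unmoved compared with the first pictures. I did not measure their positions again. The hammer and brush lie outside the pushing area, and I did not check them specifically.
- **Forces and checks:** force readings between moves never went above about 2 N. The first move command was refused because rows need all six values, so nothing moved. The scene and side views differed by up to about 7 mm on the tray corners and 4 mm on the bosses, so I averaged them. The wrist view then agreed with that average to about 1 mm on the bosses. It put the gate about 2 mm off, so I lined up each final push on the wrist picture.

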